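Push a board through the width gauge

TASK

Check the width of the flat board: with the fingertips, push it lengthwise along the bench through the gap between the two wooden cheeks of the width gauge, from the robot's left to its right, until the whole board has come out on the far side, and leave it lying flat just beyond the gauge. Slide it only, never lift or tip it, and do not shift the other things on the bench.

Things in the scene. Friction and masses are not known exactly. Their poses are not given: they have to be found in the camera images.
- board: flat plain wooden board, 60 mm wide, 140 mm long, 18 mm thick, about 0.1 kg, loose, lying flat on the bench on the robot's left of the gauge, at most about 4 cm to the side of the gap's line and up to about 0.4 rad askew to it. Origin: centre of its underside (on the bench); x is across its width, y along its length, z up.
- gauge: width gauge fixed to the bench: two equal light wooden cheeks, each 40 mm wide, 70 mm long, 30 mm high, upright edges rounded (8 mm radius). The gap between them is 64 mm wide, open above, at both ends and below (bench). Origin: on the bench in the middle of the gap; y along the gap, roughly to the robot's left (within 0.25 rad); the board goes from +y to -y; x across (inner faces at x = -32 and +32 mm).
- pencil: red flat carpenter's pencil, 15 x 168 x 8 mm, a bystander beside the gauge, loose. Origin: centre of its underside; y along it.
- chuck_key: small T-shaped steel drill chuck key, 50 x 75 x 15 mm, a bystander beside the gauge, loose. Origin: centre of its underside.
- brass_hinge: brass butt hinge lying open, 55 x 62 x 8 mm, a bystander beside the gauge, loose. Origin: centre of its underside.
- tape_measure: yellow tape measure, 34 x 77 x 56 mm, a bystander at the right of the bench, loose. Origin: centre of its underside.
- thick_offcut: dark block of wood, 45 x 65 x 45 mm, a bystander at the left of the bench, loose, beside the drill press, which stands 0.54 m high at the left (from about y = 0.45 m, x = 0.4 m outward): keep wrist and elbow clear of it. Origin: centre of its underside.
- folding_rule: folded yellow folding rule, 18 x 200 x 17 mm, a bystander at the back of the bench, loose, left of the bench grinder (0.2 m high, its front at x = 0.63 m, its left end at about y = -0.11 m). Origin: centre of its underside; y along it.
Not all that is in view belongs to the job. Several things have the shape of the board; the one meant has the colours described above.

How it is judged:
By the outcome, as a careful person would: the job done as asked, in the order asked, and still so for the second after the job is handed in, with the robot touching nothing.
It also fails if it takes over 61 s, if anything falls off the work surface, if the arm or the gripper's body presses on something with over 40 N, if the wrist force passes 120 N, or if a joint passes its speed limit or range.

ROBOT

A 6-joint arm with a two-finger parallel gripper is mounted at the origin on a cart in front of the work surface, level with it; the furniture and walls round the work are solid. World frame = base frame: x ahead of the robot, y to its left, z up, the work surface at z = 0. Lengths are in m, angles in rad, forces in N, time in s.
With the tool pointing down it reaches from about 0.3 to 0.875 m from the base axis. Payload 6.4 kg.
Tool frame: the origin (TCP) lies midway between the tips of the shut fingers; the grasp point (between the pads) lies 19 mm behind it; x points along the fingers, z is the direction in which the jaws open and shut, and the axes are right-handed (so a half turn about x gives the same grasp; the last joint's range is limited). The gripper opens to 88 mm and grips with 3 to 60 N. Pads are 18 mm wide; open, the fingers measure 123 mm over their backs; the gripper's body (75 mm by 187 mm) begins 45 mm behind the grasp point.
Start: joints at [-1.463, 0.181, 1.607, -0, 1.354, -0.206], TCP at [0.178, -0.547, 0.239] pointing down, gripper open.
Joint ranges: [-2.99, 2.99], [-0.89, 2.07], [0.3, 2.58], [-1.14, 4.28], [0, 2.63], [-3.12, 3.12]. Speed limits (rad/s): [2.57, 2.57, 3.01, 3.14, 3.14, 3.14].

INTERFACE

Orientations are given as a 3x3 rotation matrix whose columns are the frame's x, y, z axes.
In Python, from bench import bot, command_gripper, cams, sign_off gives the robot as it stands. The module is installed in compiled form; this text tells all that it offers. Calls block until the motion is done:
- bot.move_ptp(position, orientation): joint-space move of the TCP to a pose.
- bot.line_to(position, rotation=None, max_speed=0.15): straight line of the TCP; rotation=None keeps the orientation; max_speed is the mean speed in m/s.
- bot.movej(angles): joint-space move.
- command_gripper(opening, squeeze=None): finger opening in m; squeeze is the grip in N (None keeps the last); returns when the fingers have stopped.
- bot.hold(seconds).
- bot.ik(position, orientation): joint angles nearest the present ones, or None.
- bot.get_obs(): the state.
- cams.snapshot(name): name is "scene" or "top" or "wrist"; returns the picture (420x560x3 uint8, red, green, blue); there is no depth.
- cams.camera_model(name): a dict with "camera_matrix" (3x3 intrinsics, pixels), "T" (4x4, takes a point from camera to world coordinates); the wrist camera has in their place "tool_from_camera" (4x4, takes a point from camera to tool coordinates, whose origin is the TCP and whose axes are the tool frame's). Camera axes: x right, y down, z forward; pixel columns grow to the right and rows downward; lengths in m; the calibration is good to about 2 mm. A picture is of the moment at which its call begins: read the wrist's pose just before it. camera_model takes no time and is no camera call.
A pose or a line that the arm cannot do raises bot.PlanningError and nothing moves.
- sign_off(): hands the job in, once; it reports no verdict.
The state is a dict: "time": time; "joint_positions": joint angles; "qvel": joint speeds; "effort": joint torques, N m; "tcp_pos": TCP position; "ee_rot": TCP orientation; "ft_force": force on the tool from outside, world axes, zero at the start; "moment": the same for the moment, N m; "finger_gap": finger opening in m.
Only numpy, scipy, OpenCV 4.12 (cv2) and the standard library are available. Lean on these libraries where they do the work, as an engineer would, in place of code of your own. Each camera call takes 0.05 s, during which the arm holds its last target. There are 200 camera calls.

## Working session

There is one attempt and no reset: what is moved stays moved. The work goes in short steps, each a Python script; the robot and the scene stay as the last script left them, time stands still between calls to the robot, and variables do not carry over. Pictures are saved under pics/ and viewed, about 8 in all and at most 12, crops included, and the job is handed in when it is done.

```bash
mkdir -p pics; python3 - <<'E'
from bench import bot,cams
import cv2,numpy as np
np.set_printoptions(precision=4,suppress=True)
for n in("top","scene"):
    cv2.imwrite(f"pics/{n}0.png",cams.snapshot(n)[:,:,::-1]); m=cams.camera_model(n); print(m["camera_matrix"],m["T"])
print(cams.camera_model("wrist")); print(bot.get_obs()["ee_rot"],bot.get_obs()["time"])
E
```

```text
[[462.2503   0.     271.5183]
 [  0.     462.2503 210.1036]
 [  0.       0.       1.    ]] [[ 0.0021 -0.9914  0.1309  0.3931]
 [-1.     -0.0018  0.0028  0.0746]
 [-0.0025 -0.1309 -0.9914  1.3986]
 [ 0.      0.      0.      1.    ]]
[[520.7595   0.     274.3193]
 [  0.     520.7595 205.9588]
 [  0.       0.       1.    ]] [[-0.8684 -0.3411  0.36   -0.037 ]
 [-0.4959  0.6095 -0.6185  1.1422]
 [-0.0085 -0.7156 -0.6984  1.2239]
 [ 0.      0.      0.      1.    ]]
{'camera_matrix': array([[343.7507,   0.    , 277.7999],
       [  0.    , 343.7507, 206.9519],
       [  0.    ,   0.    ,   1.    ]]), 'tool_from_camera': array([[-0.    , -0.2843,  0.9587, -0.1462],
       [-0.0004, -0.9587, -0.2843,  0.0738],
       [ 1.    , -0.0004, -0.0001,  0.0003],
       [ 0.    ,  0.    ,  0.    ,  1.    ]])}
[[-0.0002  0.9512  0.3086]
 [ 0.0015  0.3086 -0.9512]
 [-1.      0.0003 -0.0015]] 0.1
```

View pics/top0.png

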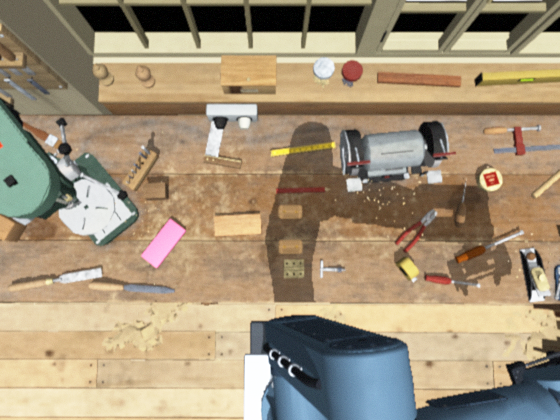

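View pics/scene0.png

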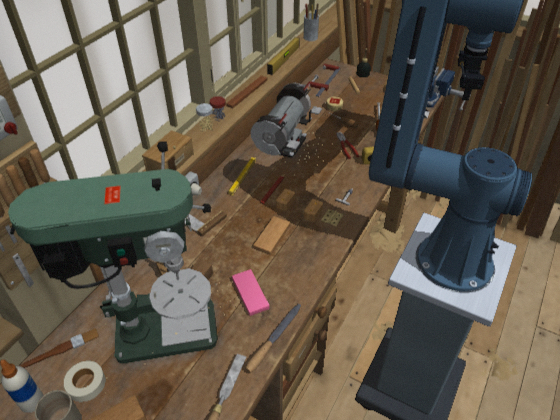

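Candidates in the top view that have the board's shape: the plain wooden one at (237,224) and a pink one at (163,243). The wooden one fits the description and lies beside the gauge, whose cheeks are at (290,212) and (290,246). I'll confirm that in an enlarged crop.

```bash
python3 - <<'E'
import cv2,numpy as np
a=cv2.imread("pics/top0.png")[175:285,205:350]
a=cv2.resize(a,None,fx=5.5,fy=5.4,interpolation=cv2.INTER_CUBIC)
a=np.clip(255*(a/255.)**0.6,0,255).astype('uint8')
for i in range(205,350,10): cv2.putText(a,str(i),(int((i-205)*5.5),10),0,.35,(255,255,255)); cv2.line(a,(int((i+.5-205)*5.5),12),(int((i+.5-205)*5.5),20),(255,255,255))
for j in range(180,285,10): cv2.putText(a,str(j),(0,int((j+.5-175)*5.4)),0,.35,(255,255,255)); cv2.line(a,(24,int((j+.5-175)*5.4)),(32,int((j+.5-175)*5.4)),(255,255,255))
cv2.imwrite("pics/crop0.png",a)
E
```

```text
(no output)
```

View pics/crop0.png

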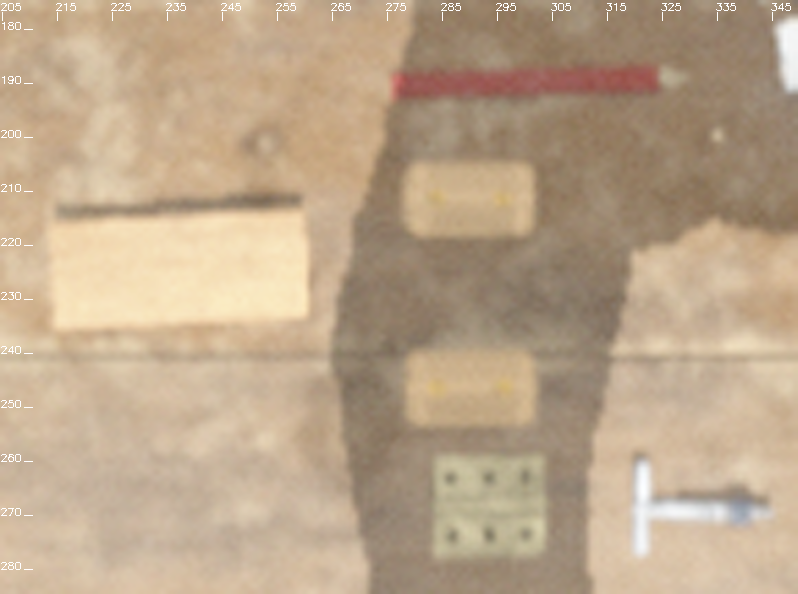

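The crop shows the plain wooden board with corners near (215,214), (260,212), (261,233) and (215,236). The two cheeks are at (279–302,205–219) and (279–302,240–254), and the gap is centred near row 229. This confirms the board. Next I'll compute poses and move the wrist camera over the work.

```bash
cat > h.py <<'E'
from bench import bot,cams,command_gripper,sign_off
import cv2,numpy as np
np.set_printoptions(precision=4,suppress=True)
def unproj(K,T,uv,z):
    uv=np.atleast_2d(uv).astype(float); d=np.c_[(uv-K[:2,2])/[K[0,0],K[1,1]],np.ones(len(uv))]@T[:3,:3].T
    return T[:3,3]+d*((z-T[2,3])/d[:,2])[:,None]
def R(a):  # tool down, jaw axis (z) at angle a from world x
    x=np.array([0,0,-1.]); z=np.array([np.cos(a),np.sin(a),0]); return np.c_[x,np.cross(z,x),z]
def wrist(name):
    o=bot.get_obs(); W=np.eye(4); W[:3,:3]=o["ee_rot"]; W[:3,3]=o["tcp_pos"]
    cv2.imwrite(f"pics/{name}.png",cams.snapshot("wrist")[:,:,::-1]); m=cams.camera_model("wrist")
    T=W@m["tool_from_camera"]; np.savez(f"{name}.npz",K=m["camera_matrix"],T=T); return o
E
python3 - <<'E'
from h import *
m=cams.camera_model("top"); K,T=m["camera_matrix"],m["T"]
c=lambda p:np.array(p)/[5.5,5.4]+[204.5,174.5]
print(unproj(K,T,c([(55,218),(303,206),(308,318),(54,330)]),.018)[:,:2])
print(unproj(K,T,c([(405,160),(536,160),(536,240),(405,240),(405,349),(536,349),(536,428),(405,428)]),.03)[:,:2])
for a in(0,np.pi):
    print(a,bot.ik([.40,.10,.30],R(a)),bot.ik([.40,.20,.30],R(a)),bot.ik([.40,.2,.01],R(a)))
E
```

```text
[[0.5607 0.25  ]
 [0.5676 0.1143]
 [0.5051 0.1113]
 [0.4981 0.2494]]
[[ 0.5919  0.0587]
 [ 0.592  -0.0126]
 [ 0.5474 -0.0123]
 [ 0.5473  0.0586]
 [ 0.4872  0.0586]
 [ 0.4873 -0.0119]
 [ 0.4441 -0.0116]
 [ 0.444   0.0586]]
0 [-0.0448 -0.2562  1.9059 -0.      1.4918 -0.0448] [ 0.1971 -0.1665  1.8326 -0.      1.4755  0.1971] [ 0.1971  0.2659  2.0595 -0.      0.8162  0.1971]
3.141592653589793 [-0.0448 -0.2562  1.9059 -0.      1.4918  3.0968] [ 0.1971 -0.1665  1.8326 -0.      1.4755 -2.9445] [ 0.1971  0.2659  2.0595 -0.      0.8162 -2.9445]
```

```bash
python3 - <<'E'
from h import *
bot.move_ptp([.50,.13,.27],R(0)); o=wrist("w0"); print(o["tcp_pos"],o["time"],o["joint_positions"])
a=cv2.imread("pics/w0.png"); a=cv2.resize(a,(800,600),interpolation=cv2.INTER_CUBIC); cv2.imwrite("pics/w0b.png",a)
E
```

```text
[0.5002 0.1293 0.2699] 2.75 [ 0.023   0.0229  1.7153 -0.0002  1.4034  0.0243]
```

View pics/w0b.png

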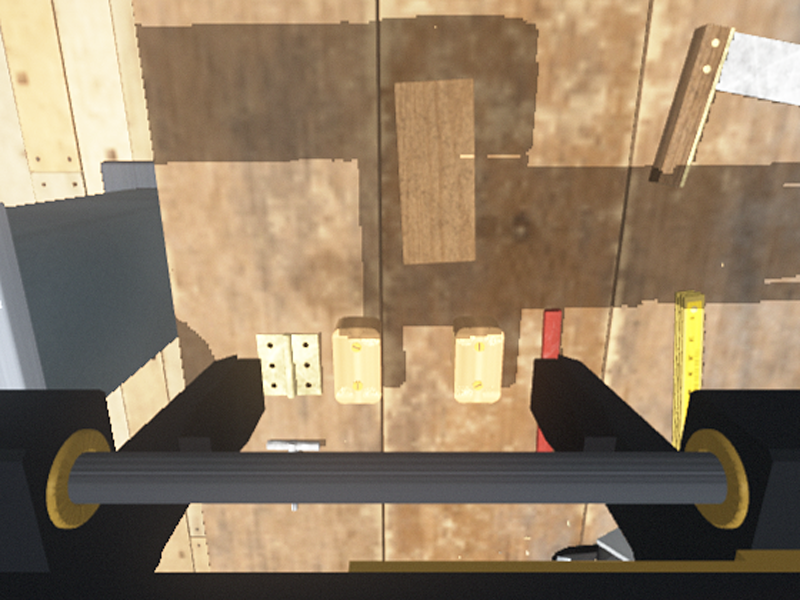

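```bash
python3 - <<'E'
import cv2
a=cv2.imread("pics/w0.png")
c=cv2.resize(a[215:290,220:360],None,fx=5.7,fy=5.7,interpolation=cv2.INTER_CUBIC)
for i in range(220,360,10): cv2.putText(c,str(i),(int((i+.5-220)*5.7),10),0,.35,(255,255,255)); cv2.line(c,(int((i+.5-220)*5.7),12),(int((i+.5-220)*5.7),20),(255,255,255))
for j in range(220,290,10): cv2.putText(c,str(j),(0,int((j+.5-215)*5.7)),0,.35,(255,255,255)); cv2.line(c,(24,int((j+.5-215)*5.7)),(32,int((j+.5-215)*5.7)),(255,255,255))
cv2.imwrite("pics/w0c.png",c)
E
```

```text
(no output)
```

View pics/w0c.png

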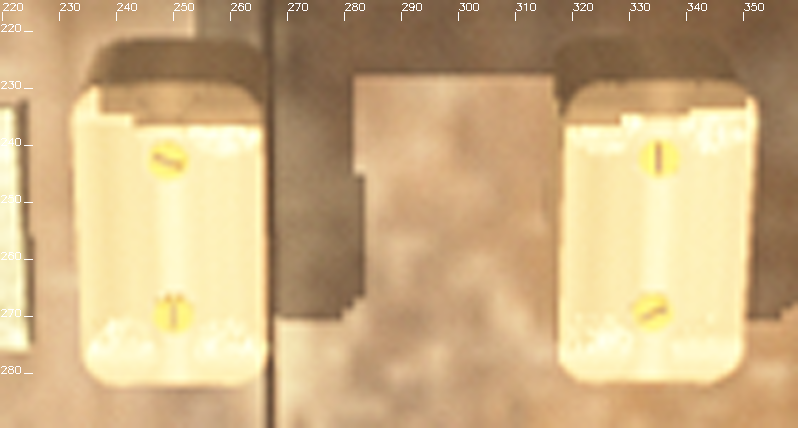

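```bash
python3 - <<'E'
from h import *
d=np.load("w0.npz");K,T=d["K"],d["T"]
c=lambda p:np.array(p)/5.7+[219.5,214.5]
g=unproj(K,T,c([(168,160),(173,314),(659,158),(652,312)]),.03)[:,:2]; print(g, g.mean(0))
print(unproj(K,T,c([(263,130),(267,340),(563,130),(559,340),(75,130),(84,340),(757,130),(744,340),(165,81),(660,81),(165,385),(660,383)]),.03)[:,:2])
b=unproj(K,T,np.array([(395,82),(474,79),(475,262),(403,264)])*.7-.15,.018)[:,:2]; print(b,b.mean(0))
E
```

```text
[[0.4658 0.043 ]
 [0.466  0.0069]
 [0.57   0.0432]
 [0.5701 0.0072]] [0.518  0.0251]
[[ 0.4861  0.0497]
 [ 0.4864  0.0006]
 [ 0.5494  0.0496]
 [ 0.5501  0.0005]
 [ 0.4464  0.0498]
 [ 0.4464  0.0007]
 [ 0.5904  0.0495]
 [ 0.5905  0.0004]
 [ 0.4657  0.0608]
 [ 0.5694  0.0606]
 [ 0.4638 -0.0103]
 [ 0.5727 -0.0101]]
[[0.4995 0.2514]
 [0.5586 0.2533]
 [0.5654 0.1134]
 [0.5058 0.1118]] [0.5323 0.1825]
```

```bash
python3 - <<'E'
from h import *
yaw=.042; b=np.array([.5323,.1825]); u=lambda a:np.array([-np.sin(a),np.cos(a)])
ga=.004; g=np.array([.518,.025])
command_gripper(.086,3)
p=b+.015*u(yaw)
bot.move_ptp([*p,.10],R(yaw)); bot.line_to([*p,.006],max_speed=.08)
command_gripper(.055,3); o=bot.get_obs(); print(o["finger_gap"],o["ft_force"],o["tcp_pos"])
t=g+u(ga)*(.125+.015)
bot.line_to([*t,.006],R(ga),max_speed=.04); o=bot.get_obs(); print(o["finger_gap"],o["ft_force"],o["tcp_pos"])
command_gripper(.086); bot.line_to([*t,.10],max_speed=.1)
bot.move_ptp([.518,.13,.22],R(0)); bot.hold(.2)
o=wrist("w1"); print(o["tcp_pos"],o["time"])
a=cv2.imread("pics/w1.png"); cv2.imwrite("pics/w1b.png",cv2.resize(a,(800,600),interpolation=cv2.INTER_CUBIC))
E
```

```text
0.059862867315675625 [-0.5825  0.2732  1.8785] [0.5318 0.1975 0.0062]
0.0598313336212557 [-0.0032 -2.0345  3.7093] [0.5175 0.1646 0.0061]
[0.5168 0.1302 0.218 ] 9.0917
```

View pics/w1b.png

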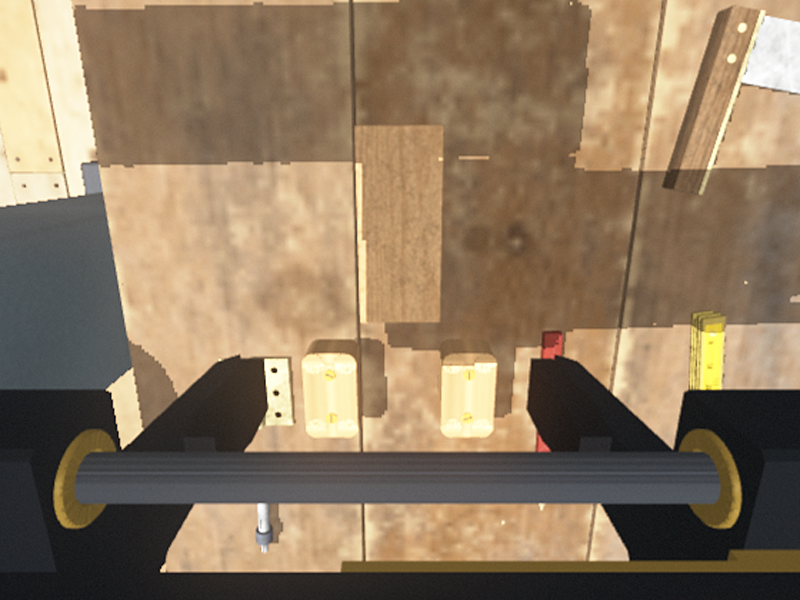

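The board (355–442 at the rear, 360–440 at the front, row 321) lines up with the gap (358–441). Next I push from behind, in checked segments.

```bash
python3 - <<'E'
from h import *
ga=.004; g=np.array([.518,.025]); P=lambda y,z:[*(g+y*np.array([-np.sin(ga),np.cos(ga)])),z]
bot.move_ptp(P(.235,.12),R(ga)); command_gripper(.010); bot.line_to(P(.235,.006),max_speed=.1)
f0=bot.get_obs()["ft_force"]
for y in np.r_[.19,.16,.13,.10]:
    bot.line_to(P(y,.006),max_speed=.04); o=bot.get_obs(); f=o["ft_force"]-f0; print(y,o["tcp_pos"],f,o["finger_gap"])
    if np.linalg.norm(f)>12: break
print(o["time"])
cv2.imwrite("pics/t2.png",cv2.resize(cams.snapshot("top")[130:310,180:420,::-1],None,fx=3.3,fy=3.3,interpolation=cv2.INTER_CUBIC))
E
```

```text
0.19 [0.5173 0.2152 0.006 ] [0.1555 0.9707 0.3942] 0.009973814166739162
0.16 [0.5174 0.185  0.006 ] [ 0.2611 -0.5985 -0.0977] 0.00982732475005943
0.13 [0.5175 0.155  0.006 ] [-0.4464 -0.0516 -0.7716] 0.010444356221439048
0.1 [0.5176 0.125  0.006 ] [-0.0356  0.6022 -0.3885] 0.010171447442598174
16.2917
```

View pics/t2.png

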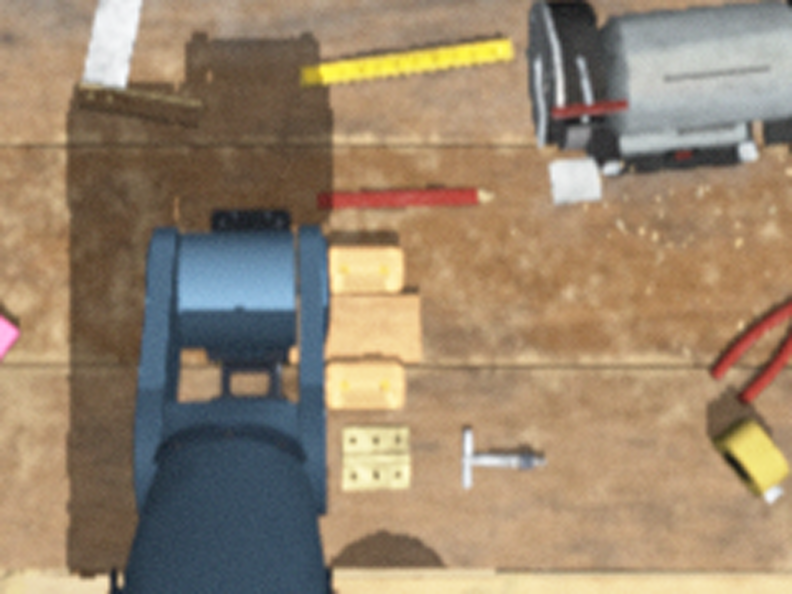

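The board is squarely in the gap with its front end emerging at (422,328), and the force is negligible. I'll continue the push.

```bash
python3 - <<'E'
from h import *
ga=.004; g=np.array([.518,.025]); P=lambda y,z:[*(g+y*np.array([-np.sin(ga),np.cos(ga)])),z]
f0=bot.get_obs()["ft_force"]
for y in np.r_[.06,.02,-.02,-.042]:
    bot.line_to(P(y,.006),max_speed=.04); o=bot.get_obs(); f=o["ft_force"]-f0; print(y,o["tcp_pos"],f)
    if np.linalg.norm(f)>12: break
else:
    bot.line_to(P(-.030,.006),max_speed=.05); bot.line_to(P(-.030,.15),max_speed=.1)
    bot.move_ptp([.518,.02,.27],R(0)); o=wrist("w3")
    bot.move_ptp([.45,.25,.27],R(0))
    cv2.imwrite("pics/t3.png",cv2.resize(cams.snapshot("top")[130:310,180:420,::-1],None,fx=3.3,fy=3.3,interpolation=cv2.INTER_CUBIC))
print(bot.get_obs()["time"])
E
```

```text
0.06 [0.5178 0.0851 0.006 ] [ 0.4317  0.3859 -0.4128]
0.02 [0.5179 0.0451 0.006 ] [ 0.371   0.0308 -1.1115]
-0.02 [0.5181 0.0051 0.006 ] [ 0.8015 -0.4798 -0.3953]
-0.042 [ 0.5181 -0.0172  0.006 ] [ 0.0154  0.3495 -0.9015]
24.0833
```

View pics/t3.png

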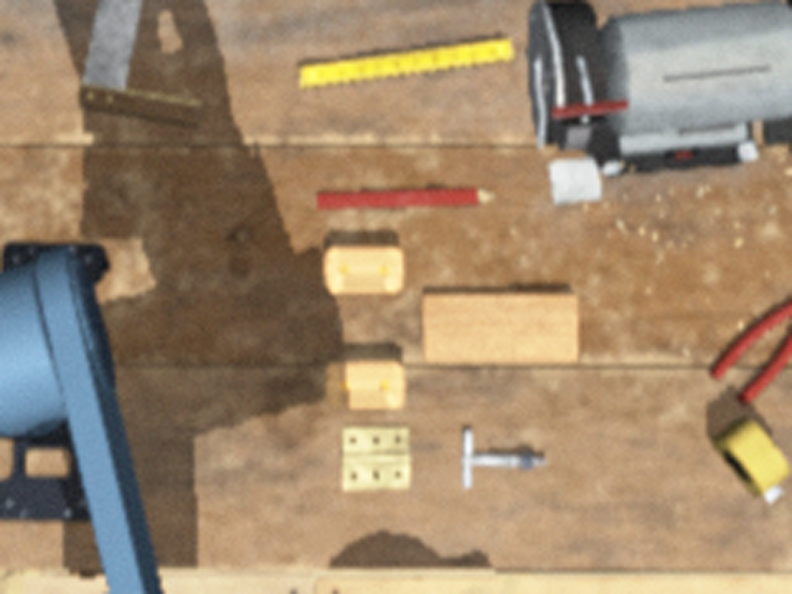

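The board is flat at (424–578,292–362), about 18 mm past the gauge's far end (column 404). The pencil, hinge, chuck key, tape measure and rule look unmoved, and the arm is clear.

```bash
python3 -c "
from h import *
bot.hold(.3); print(sign_off())"
```

```text
the job is handed in; nothing more can be done
None
```

The plain wooden board has gone all the way through the width gauge and lies flat about 18 mm beyond its far end. The job is handed in, with the last clock reading at about 24 s of the 61 s allowed.

- **Lining up:** I closed the fingertips lightly (3 N) on the board's sides and slid it flat into line with the gap. It measured 59.8 mm between the fingers.
- **Pushing:** I then pushed it lengthwise from behind with the nearly shut fingertips. Force readings at each stop changed by less than about 1.5 N, so there was no sign of jamming.
- **Last check:** in the final top view the board lies straight, the pencil, hinge, chuck key, tape measure and folding rule look unmoved, and the arm was clear of everything. The dark block at the left was outside that last crop, but I didn't work near it.

No check failed or disagreed.

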